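# Round brass slug from the flap dispenser to the bench block

## Robot

A 6-joint arm with a two-finger parallel gripper is mounted at the origin on the work surface. World frame = base frame: x ahead of the robot, y to its left, z up, the work surface at z = 0. Lengths are in m, angles in degrees, forces in N, time in s.
With the tool pointing down it reaches from about 0.3 to 0.95 m from the base axis. Payload 3.1 kg.
Tool frame: the origin (TCP) lies between the finger pads, 19 mm behind the fingertips; this is the grasp point; y points along the fingers, z is the direction in which the jaws open and shut, and the axes are right-handed (so a half turn about y gives the same grasp; the last joint's range is limited). The gripper opens to 85 mm and grips with 20 to 120 N. Pads are 22 mm wide; open, the fingers measure 114 mm over their backs; the gripper's body (76 mm by 85 mm) begins 54 mm behind the grasp point. The pads swing forward as they close: fully open they stand 13 mm farther back than shut.
Start: joints at [-77.332, 17.653, 93.61, -0, 68.738, -3.994], TCP at [0.179, -0.599, 0.25] pointing down, gripper open.
Joint ranges: [-175.34, 175.34], [-45.06, 112.39], [2.9, 150.54], [-68.45, 248.45], [3.09, 151.38], [-168.51, 168.51]. Speed limits (degrees/s): [159.86, 159.86, 180, 180, 180, 180].

## Interface

Orientations are given as [roll, pitch, yaw] about the fixed x, y, z axes, in that order (R = Rz(yaw) Ry(pitch) Rx(roll)).
In Python, from station import manip gives the robot as it stands. The module is installed in compiled form; this text tells all that it offers.
- The arm moves only by the shell command python3 -m crank 'ROWS' [FORCE]. ROWS is JSON, a list of rows, each a list of 3 entries, a list of its own where there are three numbers: the opening, from 0 (shut) to 1 (fully open), then the shift along the tool's x, y, z in cm, then the turn, a rotation vector about the tool's x, y, z in rad. In form: [[gripper, [dx, dy, dz], [wx, wy, wz]], ...]. A call has exactly 5 rows; each row shifts and turns the pose as measured when the row begins, along the tool's axes as they then stand; what a row does not reach is not made up. A row lasts 1/10 s, in which the tool goes at most 50 mm and 8.59 degrees, less where a joint would pass 70% of its speed; a pose out of reach is approached as far as the arm can. A call is refused whole if a number of a shift passes 5 or a number of a turn 0.15, either way. A call with a gripper value outside its range is refused whole. The fingers move at their own pace and stop on an object; FORCE is the grip in N (left out, the last holds). Time passes only in rows, so rows that do not move let the fingers close, or fill a call up. It gives the time, the measured TCP pose, the force and the opening at its end, in the units of the state.
- manip.get_obs(): the state, without advancing time (a new reading comes with each control period).
- manip.get_image(name): name is "side" or "top" or "wrist"; returns a dict with "frame" (420x560x3 uint8, blue, green, red), "fov_y" (degrees; the focal length in pixels is half the picture's height over the tangent of half this angle, whatever the lens; pixels are square), "cx", "cy" (the principal point, pixels), "world_from_camera" (4x4, takes a point from camera to world coordinates). Camera axes: x right, y up, looking along -z (the intrinsics and any distortion apply to the point x, -y, -z); pixel columns grow to the right and rows downward; lengths in m; the calibration is good to about 2 mm. A picture is of the moment at which its call begins. There is no depth.
- manip.job_done(): hands the job in, once; it reports no verdict.
Trained networks look in the newest picture that a camera, given by its name, has taken for a name from the list of things; names that differ only in an ending like _2 or _b are one class to them, and where a whole thing is asked for, a point or a joint stands for the part that bears it (a point fixed in the world has none). Each returns a list of dicts, best first, with "p" (0 to 1); they miss things now and then, are a little off and sometimes report something else, mostly with a low value. They report only what shows in the picture. A call takes as long as a camera call.
- manip.spot_in(target, camera): "bbox" ([left, top, right, bottom] in pixels, round what is visible of it).
- manip.regions_of(target, camera): "mask" (420x560 bool, what is visible of it) and "bbox" ([left, top, right, bottom] in pixels, round what is visible of it).
- manip.place_of(target, camera): "uv" ([column, row] in pixels: a listed point, or the origin of a listed thing).
The state is a dict: "t": time; "joint_positions": joint angles; "qvel": joint speeds; "effort": joint torques, N m; "position": TCP position; "orientation": TCP orientation; "contact_force": force on the tool from outside, world axes, zero at the start; "ft_torque": the same for the moment, N m; "gripper_width": finger opening in m.
Only numpy, scipy, OpenCV 4.12 (cv2) and the standard library are available. Lean on these libraries where they do the work, as an engineer would, in place of code of your own. Each camera call takes 0.05 s, during which the arm holds its last target. There are 200 camera calls.

## Task

On the jeweller's bench, take the round brass slug out of its pocket in the two-pocket dispenser: push its spring flap down from above with the fingers, hold it open while you grip the slug, and lift the slug out so that the flap springs shut. Stand the slug upright on the middle of the square steel bench block and let go. Leave the square brass slug where it stands in the other pocket.

Things in the scene. Friction and masses are not known exactly. Their poses are not given: they have to be found in the camera images.
- slug_round: The part to fetch: solid brass cylinder, 20 mm diameter, 36 mm tall, about 96 g, standing upright near the middle of one of the dispenser's two pockets (either one). Origin: centre of its underside; z up along its axis.
- slug_square: Bystander in the other pocket: square brass bar piece, 26 x 26 mm, 36 mm tall, standing. Origin: centre of its underside. It must stay where it is.
- dispenser: Wooden dispenser fixed to the bench, 90 (x) x 280 mm (y). Origin on the bench, between the pockets; x from front to hinges, y to the left. Pockets centred at (0, +-67.5) mm, white floor 8 mm up, 132 mm clear in y, x -37 to 28. Walls 45 mm high, front wall 50. Steel hinge posts and rod at x 27 to 38, 90 mm high. Grip the slug with the TCP 42 mm above the bench: gripper body stays clear of the rod.
- flap_left (a joint): Dark steel spring flap level over the +y pocket, 82 mm above the bench, 122 mm wide, hinged at dispenser x 28, free edge at x -9 mm, open sight window over the slug (32 mm in y). 0 = shut; pushed down to at most 1.35 rad by 2 to 5 N; springs shut. Straight down over the slug, fingers closing along dispenser y, 35 to 60 mm apart: they swing it down behind them and hold it.
- flap_right (a joint): The same flap over the dispenser's -y pocket, same values.
- bench_block: Plain steel bench block fixed to the bench, 80 x 80 mm and 22 mm high, where the slug goes. Origin: centre of its underside; its flat top is 22 mm above the origin.

How it is judged (in metres and radians):
On the way:
1. the fingers grip the round slug in its pocket while they hold that pocket's flap open (((y of slug_round in the frame of dispenser above 0 m and value of joint flap_left above 0.5 rad and contact force between the fingers and slug_round above 1 N and distance of slug_round from where it was at the start of the episode below 0.025 m) or (y of slug_round in the frame of dispenser below 0 m and value of joint flap_right above 0.5 rad and contact force between the fingers and slug_round above 1 N and distance of slug_round from where it was at the start of the episode below 0.025 m))), for 0.15 s.
At the end, for the whole second after the job is handed in: The round slug stands upright (within 10 degrees) and still on the bench block's top, within 20 mm of its middle; both flaps are shut (under 0.15 rad); the square slug still stands within 20 mm of where it was (horizontal distance between slug_round and bench_block below 0.02 m and z of slug_round in the frame of bench_block between 0.018 and 0.026 m and angle between each of slug_round, slug_square's own z axis and vertical below 0.17 rad and linear speed of slug_round below 0.02 m/s and value of joint each of flap_left, flap_right below 0.15 rad and distance of slug_square from where it was at the start of the episode below 0.02 m); the robot touches nothing.
It fails at once if the square slug is moved more than 20 mm or lifted out (distance of slug_square from where it was at the start of the episode above 0.02 m).
It also fails if it takes over 42 s, if anything falls off the work surface, if the arm or the gripper's body presses on something with over 40 N, if the wrist force passes 120 N, or if a joint passes its speed limit or range.

## Working session

There is one attempt and no reset: what is moved stays moved. The work goes in short steps, Python scripts to look and compute and a shell command to move; the robot and the scene stay as the last step left them, time stands still between calls to the robot, and variables do not carry over. Pictures are saved under pics/ and viewed, about 8 in all and at most 12, crops included, and the job is handed in when it is done.

```bash
mkdir -p pics
cat > h.py <<'E'
import numpy as np,cv2
from station import manip
from scipy.spatial.transform import Rotation as R
def ray(im,uv):
    H=im["frame"].shape[0]; f=H/2/np.tan(np.radians(im["fov_y"])/2)
    d=np.array([(uv[0]-im["cx"])/f,-(uv[1]-im["cy"])/f,-1]); T=np.array(im["world_from_camera"])
    return T[:3,3],T[:3,:3]@d
def atz(im,uv,z):
    o,d=ray(im,uv); return o+d*(z-o[2])/d[2]
def proj(im,p):
    H=im["frame"].shape[0]; f=H/2/np.tan(np.radians(im["fov_y"])/2)
    T=np.array(im["world_from_camera"]); c=T[:3,:3].T@(np.array(p)-T[:3,3])
    return np.array([im["cx"]-f*c[0]/c[2],im["cy"]+f*c[1]/c[2]])
def rot():
    return R.from_euler('xyz',manip.get_obs()["orientation"],degrees=True).as_matrix()
E
python3 - <<'E'
from h import *
np.set_printoptions(precision=4,suppress=True)
o=manip.get_obs();print(o["position"],o["orientation"],o["gripper_width"]);print(rot())
for c in("top","side"):
    im=manip.get_image(c);cv2.imwrite(f"pics/{c}0.png",im["frame"])
    print(c,[k for k in im],im["fov_y"],im["cx"],im["cy"]);print(np.array(im["world_from_camera"]))
    for n,z in(("slug_round",.008),("slug_square",.008),("dispenser",0),("bench_block",0),("flap_left",.082),("flap_right",.082)):
        for r in manip.place_of(n,c)[:2]:print(n,r["p"],r["uv"],atz(im,r["uv"],z))
E
```

```text
[ 0.179  -0.598   0.2487] [ -90.1307    0.0088 -163.3367] 0.08518780064926136
[[-0.958  -0.0005  0.2867]
 [-0.2867  0.0022 -0.958 ]
 [-0.0002 -1.     -0.0023]]
top ['frame', 'fov_y', 'cx', 'cy', 'world_from_camera'] 52.37542651425989 281.46011367216624 207.51140853877655
[[-0.013   0.9915 -0.1296  0.4425]
 [-0.9996 -0.0098  0.025  -0.0177]
 [ 0.0235  0.1299  0.9913  0.7839]
 [ 0.      0.      0.      1.    ]]
slug_square 0.55 [198.9, 234.8] [0.4956 0.1128 0.008 ]
dispenser 0.57 [164.6, 231.1] [0.5036 0.1766 0.    ]
bench_block 0.71 [382.3, 242.0] [ 0.4791 -0.2225  0.    ]Traceback (most recent call last):
  File "<stdin>", line 8, in <module>
ValueError: it knows: bench_block, dispenser, slug_round, slug_square
```

Run:
```python
from h import *
np.set_printoptions(precision=4,suppress=True)
for c in("top","side"):
    im=manip.get_image(c);cv2.imwrite(f"pics/{c}0.png",im["frame"])
    if c=="side":print(im["fov_y"],np.array(im["world_from_camera"]))
    for n,z in(("slug_round",.008),("slug_square",.008),("dispenser",0),("bench_block",0)):
        for r in manip.place_of(n,c)[:2]:print(c,n,r["p"],r["uv"],atz(im,r["uv"],z))
        for r in manip.regions_of(n,c)[:1]:print('  ',r["p"],r["bbox"],r["mask"].sum(),cv2.minAreaRect(np.argwhere(r["mask"])[:,::-1].astype(np.float32)))
```

```text
top slug_round 0.54 [119.8, 225.8] [0.5135 0.2553 0.008 ]
   0.52 [157.1, 209.4, 234.6, 239.6] 1679 ((194.70315551757812, 222.9488525390625), (74.6054458618164, 26.68347930908203), 6.911226749420166)
top slug_square 0.65 [199.5, 235.6] [0.4942 0.1117 0.008 ]
   0.64 [193.5, 224.4, 205.5, 242.6] 150 ((199.5, 233.5), (15.0, 15.0), 90.0)
top dispenser 0.91 [167.7, 232.5] [0.501  0.1709 0.    ]
   0.91 [66.9, 188.4, 245.3, 263.0] 8259 ((153.60238647460938, 226.62969970703125), (177.1897430419922, 51.46856689453125), 6.709836483001709)
top bench_block 0.62 [382.3, 241.6] [ 0.4798 -0.2226  0.    ]
   0.98 [356.9, 213.2, 416.5, 270.7] 2043 ((385.0685119628906, 241.65065002441406), (45.7666015625, 46.59421157836914), 65.55604553222656)
55.63011510533613 [[-0.9736  0.0997 -0.2055  0.3995]
 [-0.2282 -0.4631  0.8564  0.5391]
 [-0.0097  0.8807  0.4736  0.4147]
 [ 0.      0.      0.      1.    ]]
side slug_round 0.59 [239.8, 385.9] [0.5172 0.2468 0.008 ]
   0.75 [227.3, 356.6, 247.0, 394.9] 532 ((239.5, 376.5), (35.0, 17.0), 90.0)
side slug_square 0.58 [279.5, 309.0] [0.5004 0.1112 0.008 ]
   0.79 [270.0, 281.6, 291.8, 313.5] 533 ((281.2237243652344, 298.9202575683594), (20.522459030151367, 29.879199981689453), 3.5763344764709473)
side dispenser 0.56 [261.1, 347.2] [0.5101 0.1785 0.    ]
   0.65 [169.9, 231.1, 322.9, 418.5] 13847 ((256.41339111328125, 345.3338623046875), (103.56088256835938, 211.3111114501953), 35.90972137451172)
side bench_block 0.74 [325.2, 207.3] [ 0.4757 -0.2273  0.    ]
   0.83 [303.8, 190.6, 347.2, 219.7] 953 ((323.5, 204.5), (25.0, 43.0), 90.0)
```

View pics/top0.png

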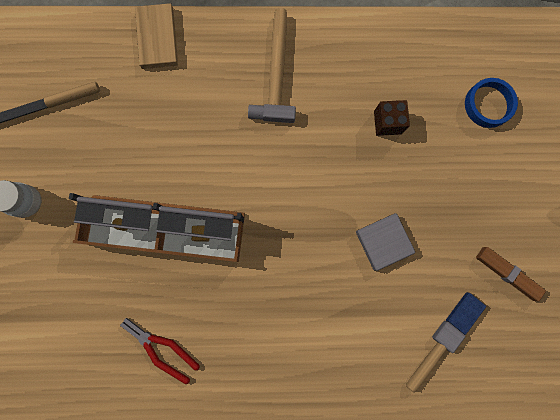

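The top view shows the dispenser at pixels (75–243, 195–262), yawed about -7°. The round slug shows in the left window (~118,224) and the square one in the right (~200,233). The block is at (385,242), and the networks agree. Next I'll move over the left pocket.

```bash
for i in 1 2 3; do python3 -m crank '[[1,[-3.1,0,-3.9],[0,0,0]],[1,[-3.1,0,-3.9],[0,0,0]],[1,[-3.1,0,-3.9],[0,0,0]],[1,[-3.1,0,-3.9],[0,0,0]],[1,[-3.1,0,-3.9],[0,0,0]]]'; done; python3 -m crank '[[1,[0,0,0],[0,0.14,0]],[1,[0,0,0],[0,0.14,0]],[1,[0,0,0],[0,0.13,0]],[1,[0,0,0],[0,0,0]],[1,[0,0,0],[0,0,0]]]'; python3 -c "
from h import *
o=manip.get_obs();print(o['position'],o['joint_positions']);print(rot().round(3))"
```

```text
t: 1.65
position: [0.2716, -0.3695, 0.2485]
orientation: [-89.7, -0.0, -163.9]
contact_force: [-0.0, 0.5, 0.4]
gripper_width: 0.0855
t: 2.15
position: [0.3661, -0.138, 0.2492]
orientation: [-89.4, 0.3, -164.1]
contact_force: [0.1, -0.5, 0.1]
gripper_width: 0.0859
t: 2.65
position: [0.4613, 0.0937, 0.251]
orientation: [-89.2, 0.8, -164.1]
contact_force: [0.2, -0.3, 0.9]
gripper_width: 0.0857
t: 3.15
position: [0.4636, 0.1022, 0.2521]
orientation: [-89.7, 1.2, 172.5]
contact_force: [0.1, -0.0, 0.4]
gripper_width: 0.085
[0.46359205 0.10224094 0.25205115] [ 7.53183875e+00  3.08437504e-02  1.13739997e+02 -6.14851358e-01
  6.51456497e+01  1.05321696e+02]
[[-0.991  0.02  -0.131]
 [ 0.131 -0.007 -0.991]
 [-0.021 -1.     0.004]]
```

View pics/side0.png

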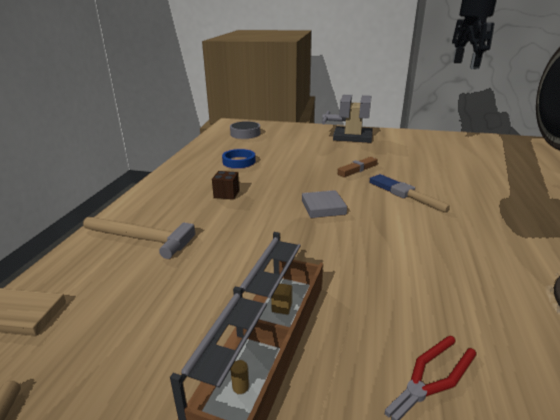

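The side view confirms it: a round slug at (240,378) in the near (+y) pocket and a square one at (281,298) in the other.

```bash
python3 -m crank '[[1,[-0.8,0,-4],[0,0,-0.02]],[1,[-0.8,0,-4],[0,0,0]],[1,[-0.8,0,-4],[0,0,0]],[1,[-0.8,0,-3.5],[0,0,0]],[1,[0,0,0],[0,0,0]]]'
python3 - <<'E'
from h import *
np.set_printoptions(precision=4,suppress=True)
im=manip.get_image("wrist");cv2.imwrite("pics/w1.png",im["frame"])
o=manip.get_obs();print(o['position'],o['joint_positions']);print(rot())
print(np.array(im["world_from_camera"]))
for n,z in(("slug_round",.008),("slug_square",.008),("dispenser",0)):
    for r in manip.place_of(n,"wrist")[:2]:print(n,r["p"],r["uv"],atz(im,r["uv"],z))
    for r in manip.regions_of(n,"wrist")[:1]:print('  ',r["p"],r["bbox"],r["mask"].sum(),cv2.minAreaRect(np.argwhere(r["mask"])[:,::-1].astype(np.float32)))
E
```

```text
t: 3.65
position: [0.5179, 0.254, 0.2518]
orientation: [-89.7, 0.1, 172.8]
contact_force: [0.2, -0.8, -0.2]
gripper_width: 0.0856
[0.517  0.2522 0.2515] [ 21.854   12.2163 100.2777  -0.3861  67.6297 119.2883]
[[-0.9919  0.0003 -0.1268]
 [ 0.1268 -0.0066 -0.9919]
 [-0.0012 -1.      0.0065]]
[[-0.1261  0.9522  0.2782  0.5894]
 [-0.992  -0.1222 -0.0313  0.2456]
 [ 0.0042 -0.2799  0.96    0.3747]
 [ 0.      0.      0.      1.    ]]
slug_round 0.56 [277.7, 178.9] [0.5169 0.2498 0.008 ]
   0.61 [267.9, 173.4, 287.0, 197.7] 317 ((278.5, 183.0), (20.0, 17.0), 90.0)
slug_square 0.54 [395.8, 179.8] [0.4977 0.1089 0.008 ]
   0.5 [406.6, 174.0, 419.4, 194.7] 240 ((412.5, 184.0), (22.0, 11.0), 90.0)
dispenser 0.63 [338.7, 178.9] [0.5058 0.1756 0.    ]
   0.63 [207.9, 140.2, 511.4, 226.4] 21948 ((358.5958251953125, 179.89405822753906), (84.98534393310547, 305.0243225097656), 89.7371826171875)
```

View pics/w1.png

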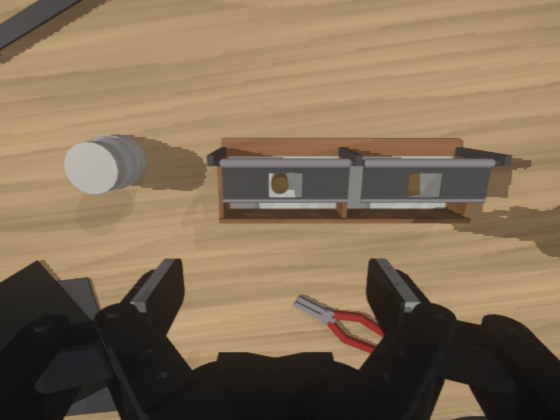

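The wrist view shows the slug in the left window at (278,184). The dispenser lies square to the picture, so the jaw axis matches its y. I'll check the estimate by reprojection.

Run:
```python
from h import *
np.set_printoptions(precision=4,suppress=True)
im=manip.get_image("wrist");f=im["frame"]
a=np.linspace(0,2*np.pi,40)
v=f.copy()
p=np.array([.5165,.2500])
for z,c in((.044,(0,0,255)),(.008,(0,255,0))):
    q=np.array([proj(im,[p[0]+.01*np.cos(t),p[1]+.01*np.sin(t),z]) for t in a]);print(z,q.min(0),q.max(0))
    cv2.polylines(v,[(q*16).astype(np.int32)],True,c,1,shift=4)
# dispenser model: corners
o=np.array([.505,.1755]);th=np.radians(-7.2);Rm=np.array([[np.cos(th),-np.sin(th)],[np.sin(th),np.cos(th)]])
def W(x,y,z):return proj(im,np.r_[o+Rm@[x,y],z])
for pts in([(-.045,-.14,.05),(-.045,.14,.05)],[(-.009,.0065,.082),(-.009,.1285,.082),(.028,.1285,.082),(.028,.0065,.082)],[(.0325,-.14,.09),(.0325,.14,.09)]):
    q=np.array([W(*t) for t in pts]);cv2.polylines(v,[(q*16).astype(np.int32)],False,(255,0,255),1,shift=4)
s=[(195,130),(355,235)]
f2=np.vstack([cv2.resize(x[130:235,195:355],None,fx=2.8,fy=2.8,interpolation=cv2.INTER_NEAREST if 0 else cv2.INTER_CUBIC) for x in(f,v)]);cv2.imwrite("pics/w2.png",f2)
```

```text
0.044 [263.9338 175.3246] [282.2921 193.3203]
0.008 [264.7363 169.7234] [281.3898 186.1442]
```

View pics/w2.png

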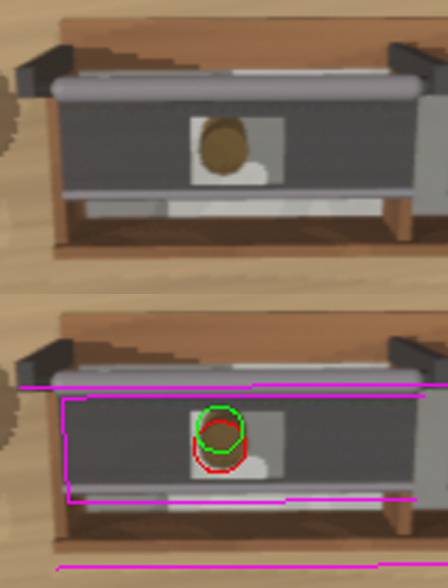

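Reprojection puts the slug about 2 mm right of the estimate, so I take (0.5175, 0.248), which fits the pocket centre. I'll set a 50 mm opening and come down to just above the flap.

```bash
python3 -m crank '[[0.59,[0,2,0.4],[0,0,0]],[0.59,[0,3,0],[0,0,0]],[0.59,[0,3,0],[0,0,0]],[0.59,[0,2.5,0],[0,0,0]],[0.59,[0,0,0],[0,0,0]]]' 40
python3 - <<'E'
from h import *
np.set_printoptions(precision=4,suppress=True)
im=manip.get_image("wrist");cv2.imwrite("pics/w3.png",im["frame"])
o=manip.get_obs();print(o['position'],o["gripper_width"]);print(rot())
for r in manip.regions_of("slug_round","wrist")[:1]:
    b=r["bbox"];print(r["p"],b,r["mask"].sum())
p=[.5175,.248]
for z in(.044,.008):
    q=np.array([proj(im,[p[0]+.01*np.cos(t),p[1]+.01*np.sin(t),z]) for t in np.linspace(0,6.28,40)]);print(z,q.min(0),q.max(0))
E
```

```text
t: 4.55
position: [0.518, 0.242, 0.1477]
orientation: [-89.8, 0.4, 172.2]
contact_force: [-0.3, -0.3, -0.0]
gripper_width: 0.0503
[0.5193 0.2425 0.1495] 0.05031625978703612
[[-0.9907  0.01   -0.1359]
 [ 0.1359 -0.0034 -0.9907]
 [-0.0104 -0.9999  0.002 ]]
0.56 [254.2, 204.1, 275.3, 232.2] 474
0.044 [253.8497 203.609 ] [279.8629 228.4114]
0.008 [256.3748 192.6084] [279.0869 214.5135]
```

View pics/w3.png

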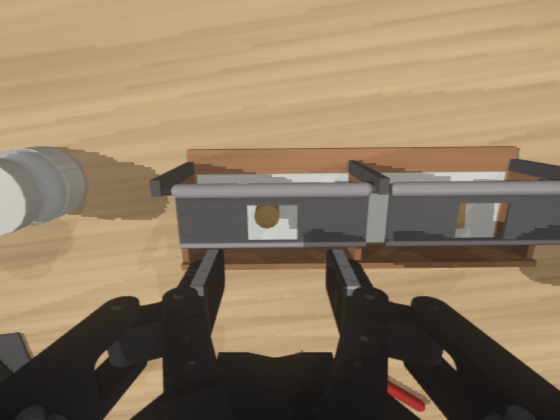

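The slug's predicted and seen columns agree at 267. Next: shift 5 mm in +y and push down through the flap.

```bash
python3 -m crank '[[0.59,[0.2,1,-0.5],[0,0,-0.01]],[0.59,[0,2,0],[0,0,0]],[0.59,[0,1.5,0],[0,0,0]],[0.59,[0,1.5,0],[0,0,0]],[0.59,[0,0,0],[0,0,0]]]' 40; python3 -c "
from h import *
o=manip.get_obs();print(o['position'],o['contact_force']);print(rot().round(3))"
```

```text
t: 5.15
position: [0.5265, 0.2519, 0.0965]
orientation: [-90.5, 0.9, 172.2]
contact_force: [-2.6, -0.9, 3.2]
gripper_width: 0.0504
[0.52648024 0.25185847 0.09650888] [-2.61539606 -0.89069894  3.18840065]
[[-0.991  0.017 -0.136]
 [ 0.136  0.006 -0.991]
 [-0.016 -1.    -0.008]]
```

```bash
python3 -m crank '[[0.59,[0.8,0,0.5],[0.008,0,-0.016]],[0.59,[0.1,1.3,0],[0,0,0]],[0.59,[0.1,1.3,0],[0,0,0]],[0.59,[0.1,0.5,0],[0,0,0]],[0.59,[0,0,0],[0,0,0]]]' 40; python3 -c "
from h import *
o=manip.get_obs();print(o['position'],o['contact_force']);print(rot().round(3))"
```

```text
t: 5.65
position: [0.516, 0.2494, 0.0662]
orientation: [-90.2, 0.2, 172.2]
contact_force: [-0.2, 0.1, 3.1]
gripper_width: 0.0505
[0.51601908 0.24941975 0.06618387] [-0.18700801  0.10674816  3.11202878]
[[-0.991  0.003 -0.137]
 [ 0.137  0.002 -0.991]
 [-0.003 -1.    -0.003]]
```

```bash
python3 -m crank '[[0.59,[-0.1,0.8,0.1],[0,0,0]],[0.59,[0,0.8,0],[0,0,0]],[0.59,[0,0.7,0],[0,0,0]],[0.59,[0,0,0],[0,0,0]],[0.59,[0,0,0],[0,0,0]]]' 40
python3 - <<'E'
from h import *
o=manip.get_obs();print(o['position'],o['contact_force']);print(rot().round(3))
a=manip.get_image("wrist")["frame"];s=manip.get_image("side")["frame"]
cv2.imwrite("pics/m4.png",np.hstack([cv2.resize(a,(440,330)),cv2.resize(s[200:420,150:390],(360,330))]))
E
```

```text
t: 6.15
position: [0.5138, 0.2475, 0.039]
orientation: [-90.0, -0.2, 172.2]
contact_force: [-1.7, 1.0, 0.8]
gripper_width: 0.0503
[0.51384495 0.24750321 0.0389933 ] [-1.66424579  0.99959695  0.79771607]
[[-0.991 -0.004 -0.136]
 [ 0.136  0.    -0.991]
 [ 0.004 -1.     0.   ]]
```

View pics/m4.png

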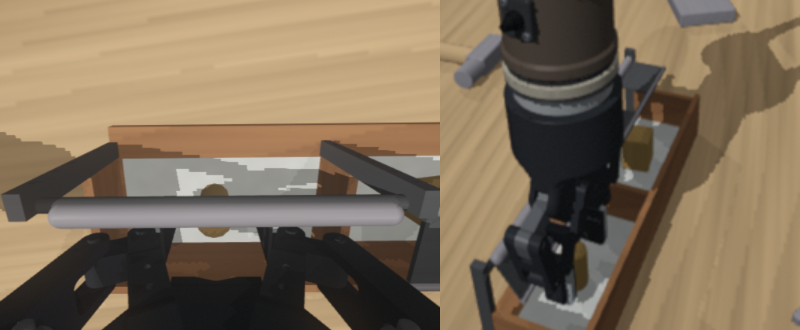

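The flap hangs behind the fingers and the slug stands between the pads: wrist (215,210), side (580,265) in the composite. I'll raise 3 mm, close and hold.

```bash
python3 -m crank '[[0.59,[-0.25,-0.3,0],[0,0,0]],[0.1,[0,0,0],[0,0,0]],[0.1,[0,0,0],[0,0,0]],[0.1,[0,0,0],[0,0,0]],[0.1,[0,0,0],[0,0,0]]]' 40;python3 -m crank '[[0.1,[0,0,0],[0,0,0]],[0.1,[0,0,0],[0,0,0]],[0.1,[0,0,0],[0,0,0]],[0.1,[0,0,0],[0,0,0]],[0.1,[0,0,0],[0,0,0]]]' 40; python3 -c "
from h import *
o=manip.get_obs();print(o['position'],o['contact_force'],o['gripper_width']);print(rot().round(3))
s=manip.get_image('side')['frame'];cv2.imwrite('pics/s5.png',cv2.resize(s[220:420,150:350],(600,600),interpolation=2))"
```

```text
t: 6.75
position: [0.515, 0.2475, 0.0422]
orientation: [-90.0, -0.4, 172.2]
contact_force: [-1.8, 1.0, -0.7]
gripper_width: 0.0188
t: 7.25
position: [0.515, 0.2475, 0.0422]
orientation: [-90.0, -0.4, 172.1]
contact_force: [-1.8, 1.3, -0.7]
gripper_width: 0.0184
[0.51495418 0.24752454 0.04218059] [-1.80277844  1.26336828 -0.66144579] 0.018440650340509856
[[-0.991 -0.006 -0.137]
 [ 0.137  0.001 -0.991]
 [ 0.006 -1.     0.   ]]
```

View pics/s5.png

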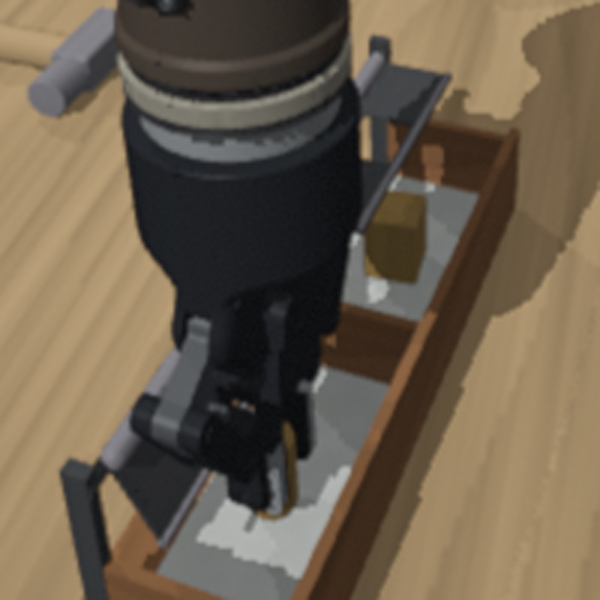

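The flap is held at roughly 1 rad and the slug is gripped. But the width reads 18.4 mm for a 20 mm slug, and the slug sticks out on the -x side of the pads (295,470). I'll regrip 4 mm towards -x to centre the pads.

```bash
python3 -m crank '[[0.47,[0,0,0],[0,0,0]],[0.47,[0,0,0],[0,0,0]],[0.47,[0,0,0],[0,0,0]],[0.47,[0.4,0,0],[0,0,0.006]],[0.1,[0,0,0],[0,0,0]]]' 40;python3 -m crank '[[0.1,[0,0,0],[0,0,0]],[0.1,[0,0,0],[0,0,0]],[0.1,[0,0,0],[0,0,0]],[0.1,[0,0,0],[0,0,0]],[0.1,[0,0,0],[0,0,0]]]' 40; python3 -c "
from h import *
o=manip.get_obs();print(o['position'],o['contact_force'],o['gripper_width']);print(rot().round(3))
s=manip.get_image('side')['frame'];cv2.imwrite('pics/s6.png',cv2.resize(s[300:420,170:290],(600,600),interpolation=2))"
```

```text
t: 7.8
position: [0.5111, 0.2472, 0.0424]
orientation: [-89.9, 0.0, 172.1]
contact_force: [-2.8, 1.6, -0.4]
gripper_width: 0.0272
t: 8.3
position: [0.5115, 0.2477, 0.0429]
orientation: [-90.0, 0.1, 172.2]
contact_force: [-2.6, -1.0, -0.1]
gripper_width: 0.0184
[0.51146953 0.24772793 0.0428735 ] [-2.58368666 -1.0399774  -0.06535993] 0.0184040606894352
[[-0.991  0.002 -0.136]
 [ 0.136 -0.001 -0.991]
 [-0.002 -1.     0.001]]
```

View pics/s6.png

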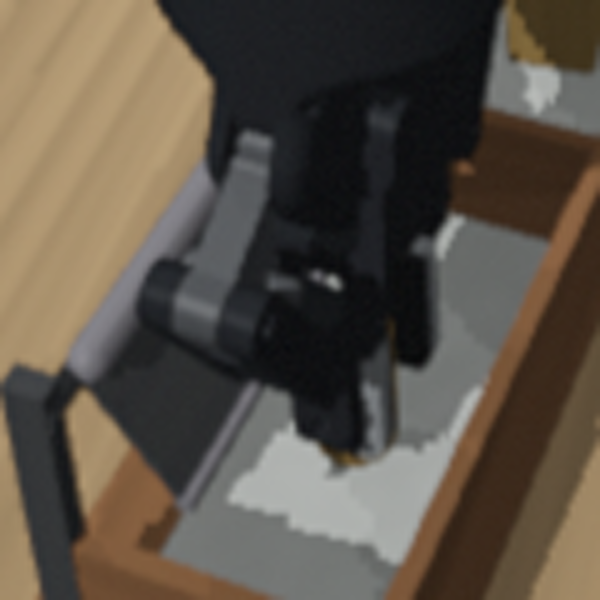

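The width again reads 18.4 mm with the slug now centred in the pads, so that is pad compliance. The flap is still held. Lift.

```bash
python3 -m crank '[[0.1,[0,-1.5,0],[0,0,0]],[0.1,[0,-2,0],[0,0,0]],[0.1,[0,-2.5,0],[0,0,0]],[0.1,[0,-3,0],[0,0,0]],[0.1,[0,-3,0],[0,0,0]]]';python3 -m crank '[[0.1,[0,-4,0],[0,0,0]],[0.1,[0,-3,0],[0,0,0]],[0.1,[0,0,0],[0,0,0]],[0.1,[0,0,0],[0,0,0]],[0.1,[0,0,0],[0,0,0]]]'
python3 - <<'E'
from h import *
o=manip.get_obs();print(o['position'],o['contact_force'],o['gripper_width']);print(rot().round(3))
a=manip.get_image("wrist")["frame"];s=manip.get_image("side")["frame"]
cv2.imwrite("pics/m7.png",np.hstack([cv2.resize(a,(440,330)),cv2.resize(s[150:420,130:400],(360,330))]))
im=manip.get_image("top")
for r in manip.regions_of("bench_block","top")[:1]:
    m=cv2.moments(r["mask"].astype(np.uint8));c=(m["m10"]/m["m00"],m["m01"]/m["m00"]);print(r["p"],c,atz(im,c,.02))
for c in("top","side"):
    im=manip.get_image(c)
    for r in manip.place_of("bench_block",c)[:1]:print(c,r,atz(im,r["uv"],0))
E
```

```text
t: 8.85
position: [0.4928, 0.2452, 0.1513]
orientation: [-89.0, -2.5, 172.0]
contact_force: [1.4, -0.2, -0.3]
gripper_width: 0.0176
t: 9.35
position: [0.5016, 0.2464, 0.2318]
orientation: [-89.4, -1.5, 172.0]
contact_force: [-0.0, -0.1, -1.8]
gripper_width: 0.0177
[0.50159587 0.24637632 0.23176841] [-0.03927898 -0.05449054 -1.76934044] 0.017702817621853148
[[-0.99  -0.027 -0.139]
 [ 0.139 -0.006 -0.99 ]
 [ 0.026 -1.     0.01 ]]
0.79 (384.9636454183267, 241.7101593625498) [ 0.47859208 -0.22215001  0.02      ]
top {'uv': [382.5, 241.8], 'p': 0.91} [ 0.47942553 -0.22292703  0.        ]
side {'uv': [324.2, 206.8], 'p': 0.65} [ 0.47813783 -0.22911563  0.        ]
```

View pics/m7.png

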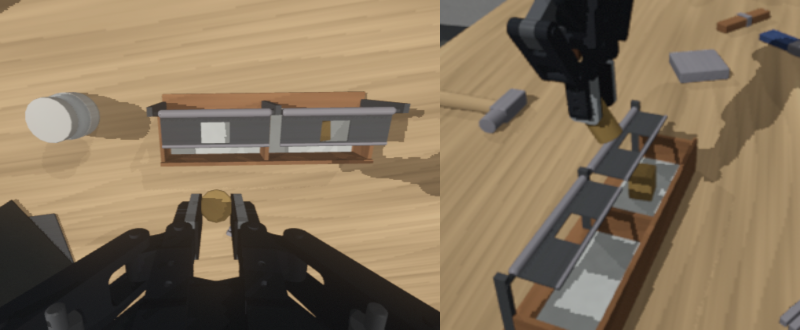

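Slug lifted and both flaps shut again (wrist: both windows level, the left one empty). In the side view the slug at (605,120) looks tilted in the jaws, so I'll measure that tilt against the projected vertical.

```bash
cat > tilt.py <<'E'
from h import *
from scipy.optimize import least_squares
def mk(im,Rt,p,tilt,ax,al):
    # cylinder: axis = -tool y tilted about tool z by tilt; centre p+ax*toolx+al*tooly
    d=Rt@np.array([np.sin(tilt),np.cos(tilt),0]);c=p+Rt@np.array([ax,al,0])
    u=Rt[:,2];v=np.cross(d,u);t=np.linspace(0,2*np.pi,30)
    P=np.vstack([c+s*.018*d+.01*(np.cos(a)*u+np.sin(a)*v) for s in(-1,1) for a in t])
    q=np.array([proj(im,x) for x in P]);h=cv2.convexHull(q.astype(np.float32))
    return h
def show(name,tilt,ax,al):
    o=manip.get_obs();p=np.array(o['position']);Rt=rot();out=[]
    for c in("side","wrist"):
        im=manip.get_image(c);f=im["frame"].copy();h=mk(im,Rt,p,tilt,ax,al)
        r=manip.regions_of("slug_round",c)[:1]
        if r: print(c,r[0]["p"],r[0]["bbox"],cv2.minAreaRect(np.argwhere(r[0]["mask"])[:,::-1].astype(np.float32)))
        print(' pred',h.min(0),h.max(0))
        m=h.mean(0)[0].astype(int);x0,y0=np.clip(m-50,0,[459,319])
        g=cv2.resize(f[y0:y0+100,x0:x0+100],(390,390),interpolation=2);k=g.copy()
        cv2.polylines(k,[(((h-[x0,y0])*3.9)*16).astype(np.int32)],True,(0,0,255),1,shift=4);out.append(np.hstack([g,k]))
    cv2.imwrite(name,cv2.resize(np.vstack(out),(600,600)))
E
python3 - <<'E'
from tilt import *
show("pics/t8.png",0,0,0.017)
E
```

```text
side 0.73 [239.4, 233.2, 264.9, 270.3] ((251.27528381347656, 251.6404571533203), (30.84593963623047, 21.83595848083496), 57.9946174621582)
 pred [[232.37607 217.37439]] [[257.09644 262.125  ]]
wrist 0.6 [254.0, 241.1, 292.8, 287.1] ((275.0, 261.5), (43.0, 38.0), 90.0)
 pred [[252.94698 234.63628]] [[297.92758 305.13126]]
```

View pics/t8.png

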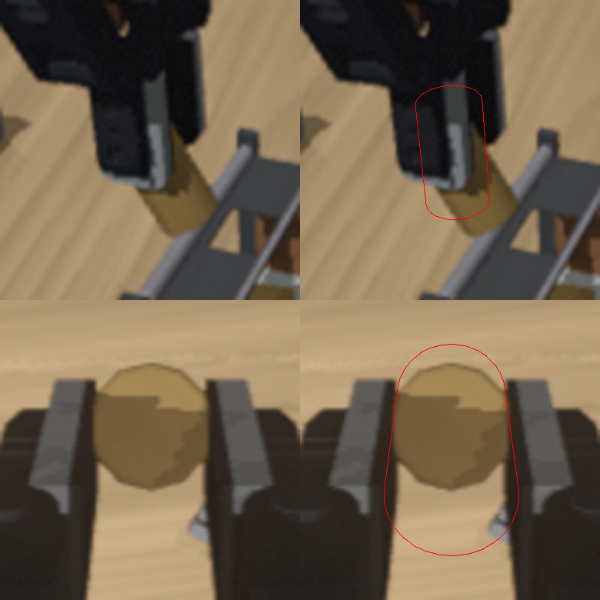

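The slug is held but pivoted about the jaw axis, with its foot towards -x. I'll fit the tilt numerically so the tool can be tilted to compensate.

```bash
cat >> tilt.py <<'E'
def fit():
    p=np.array(manip.get_obs()['position']);Rt=rot();S=[]
    for c in("side","wrist"):
        im=manip.get_image(c)
        r=manip.regions_of("slug_round",c)
        if r:S.append((c,im,r[0]["bbox"]));print(c,r[0]["p"],r[0]["bbox"])
    def res(x):
        e=[]
        for c,im,b in S:
            h=mk(im,Rt,p,*x);a=np.r_[h.min(0)[0],h.max(0)[0]]
            e+=list((a-b)[[2,3]]) if c=="side" else list((a-b)[[1,3]])
        return e
    s=least_squares(res,[.45,0,.015]);print("tilt deg",np.degrees(s.x[0]),s.x[1:],s.fun.round(1),p);print(Rt.round(3));return s.x
E
python3 - <<'E'
from tilt import *
x=fit()
show("pics/t9.png",*x)
E
```

```text
side 0.77 [239.0, 237.8, 265.2, 268.7]
wrist 0.59 [254.2, 237.6, 290.5, 285.9]
tilt deg 25.783102369946118 [-0.00190174  0.0195663 ] [-3.9 -5.3  1.1 -1.9] [0.50139708 0.24654117 0.2317682 ]
[[-0.99  -0.028 -0.139]
 [ 0.139 -0.006 -0.99 ]
 [ 0.027 -1.     0.01 ]]
side 0.58 [240.9, 233.4, 264.0, 269.9] ((251.8461456298828, 251.26919555664062), (30.231159210205078, 22.742706298828125), 56.3099365234375)
 pred [[223.92163 218.68788]] [[261.26715 263.26328]]
wrist 0.62 [256.6, 239.0, 290.0, 286.9] ((274.5, 261.5), (41.0, 37.0), 90.0)
 pred [[252.82053 238.78966]] [[297.45825 284.15897]]
```

View pics/t9.png

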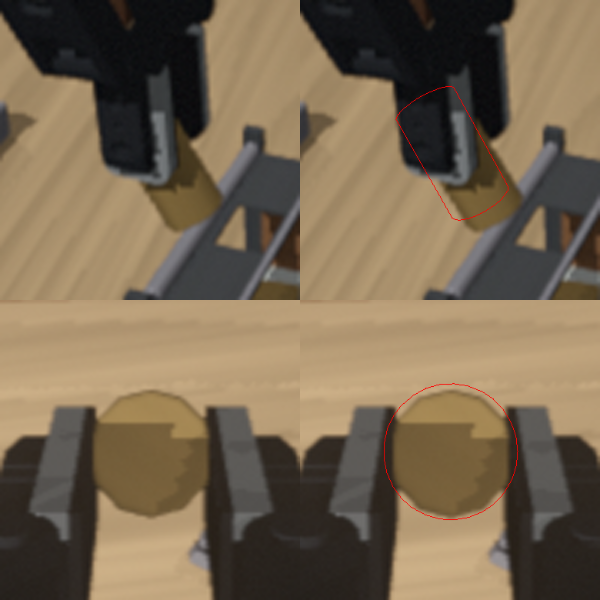

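The fit gives about 26° of pivot in the jaws (27° from vertical), foot towards -x. That will be compensated by turning the tool about +0.47 rad on its z axis, and with that tilt the fingertips still clear the block. I'll carry the slug over the block and turn on the way.

```bash
python3 -m crank '[[0.1,[0,0,3],[0,0,0]],[0.1,[0,0,4.5],[0,0,0.1]],[0.1,[0,0,4.5],[0,0,0.12]],[0.1,[0,0,4.5],[0,0,0.12]],[0.1,[0,0,4.5],[0,0,0.12]]]' 60;python3 -m crank '[[0.1,[0,0,4.5],[0,0,0]],[0.1,[0,0,4.5],[0,0,0]],[0.1,[0,0,4.5],[0,0,0]],[0.1,[0,0,4],[0,0,0]],[0.1,[0,0,0],[0,0,0]]]'
python3 - <<'E'
from tilt import *
o=manip.get_obs();print(o['position'],o['joint_positions'],o['gripper_width']);x=fit()
p=np.array(o["position"]);Rt=rot();print("foot",p+Rt@[x[1]+.018*np.sin(x[0]),x[2]+.018*np.cos(x[0]),0],"axis",Rt@[np.sin(x[0]),np.cos(x[0]),0])
E
```

```text
t: 10.85
position: [0.4783, 0.0377, 0.2364]
orientation: [-89.5, 26.2, 172.7]
contact_force: [0.6, -1.6, -0.0]
gripper_width: 0.0171
t: 11.35
position: [0.4464, -0.1449, 0.2364]
orientation: [-89.2, 26.3, 172.7]
contact_force: [-0.3, 0.2, -0.0]
gripper_width: 0.0166
[ 0.44638165 -0.1448791   0.23635403] [-28.78580279 -13.36339872 131.31663683  14.01238678  37.960394
  59.49305197] 0.016640839688305712
wrist 0.61 [252.7, 240.6, 290.2, 284.7]
tilt deg 25.80220642687596 [-0.00484761  0.01023402] [-2.6  2.6] [ 0.44638165 -0.1448791   0.23635403]
[[-0.89   0.437 -0.134]
 [ 0.114 -0.07  -0.991]
 [-0.442 -0.897  0.012]]
foot [ 0.4552179  -0.14623677  0.21129319] axis [ 0.00343199 -0.01033943 -0.99994066]
```

```bash
python3 -m crank '[[0.1,[0.6,3,1.8],[0,0,0]],[0.1,[0.6,3,1.8],[0,0,0]],[0.1,[0.6,3,1.8],[0,0,0]],[0.1,[0.6,3,1.8],[0,0,0]],[0.1,[0,0,0],[0,0,0]]]'
python3 - <<'E'
from tilt import *
np.set_printoptions(precision=4,suppress=True)
o=manip.get_obs();p=np.array(o["position"]);Rt=rot();print(p,o['gripper_width']);print(Rt)
t=np.radians(26)
print("foot",p+Rt@[-.002+.018*np.sin(t),.021+.018*np.cos(t),0],"axis",Rt@[np.sin(t),np.cos(t),0])
im=manip.get_image("side");print([ (r["p"],r["bbox"]) for r in manip.regions_of("slug_round","side")[:2]])
f=im["frame"];v=f.copy();h=mk(im,Rt,p,t,-.002,.021);cv2.polylines(v,[(h*16).astype(np.int32)],True,(0,0,255),1,shift=4)
c=np.array([.479,-.224,.022]);q=proj(im,c);cv2.circle(v,tuple(q.astype(int)),1,(0,255,0),-1);print(q,h.min(0),h.max(0))
x0,y0=270,120
a=[cv2.resize(k[y0:y0+110,x0:x0+100],(400,440),interpolation=2) for k in(f,v)]
cv2.imwrite("pics/p10.png",np.hstack(a))
w=manip.get_image("wrist")["frame"];cv2.imwrite("pics/p10w.png",w)
E
```

```text
t: 12.05
position: [0.4757, -0.2076, 0.1162]
orientation: [-89.3, 26.4, 174.3]
contact_force: [0.2, 0.6, -0.9]
gripper_width: 0.0172
[ 0.4757 -0.2076  0.1162] 0.017206132155800503
[[-0.8916  0.4408 -0.104 ]
 [ 0.0883 -0.056  -0.9945]
 [-0.4442 -0.8959  0.011 ]]
foot [ 0.4868 -0.2092  0.0802] axis [ 0.0054 -0.0116 -0.9999]
[(0.59, [316.9, 170.4, 325.9, 183.7])]
[323.9698 198.8631] [[315.6753 158.3084]] [[326.3663 178.5733]]
```

View pics/p10.png

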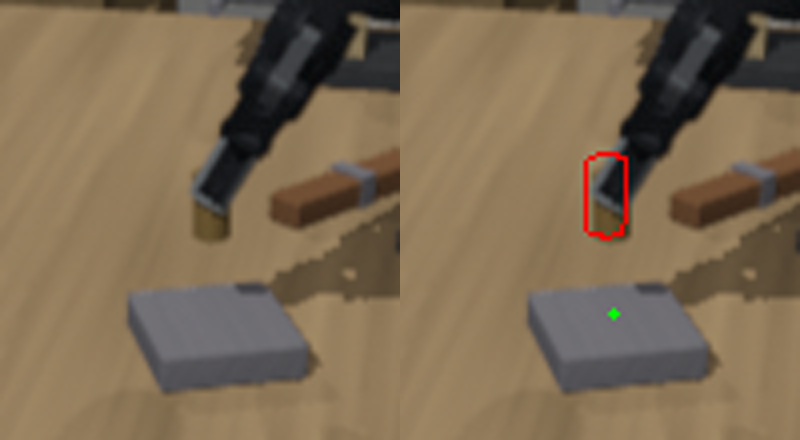

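The slug hangs upright above the block at crop (210,205), and the block centre lies near (614,316). Now I move to 5 mm above the top.

```bash
python3 -m crank '[[0.1,[0.7,1.15,0.33],[0,0,0]],[0.1,[0.7,1.15,0.33],[0,0,0]],[0.1,[0.7,1.15,0.33],[0,0,0]],[0.1,[0.7,1.15,0.33],[0,0,0]],[0.1,[0,0,0],[0,0,0]]]'
cat > foot.py <<'E'
from tilt import *
np.set_printoptions(precision=4,suppress=True)
o=manip.get_obs();p=np.array(o["position"]);Rt=rot();print(p,o['contact_force'],o['gripper_width']);print(Rt)
t=np.radians(26)
f=p+Rt@[-.002+.018*np.sin(t),.021+.018*np.cos(t),0];print("foot",f,"axis",Rt@[np.sin(t),np.cos(t),0])
for c in("side","top"):
    im=manip.get_image(c)
    for r in manip.regions_of("slug_round",c)[:2]:print(c,r["p"],r["bbox"],"pred foot",proj(im,f))
    for r in manip.place_of("slug_round",c)[:1]:print(r["p"],r["uv"],atz(im,r["uv"],f[2]))
    for r in manip.regions_of("bench_block",c)[:1]:print('block',r["p"],r["bbox"])
E
python3 foot.py
```

```text
t: 12.7
position: [0.4802, -0.2191, 0.0794]
orientation: [-88.3, 28.0, 175.6]
contact_force: [0.2, 0.4, -0.8]
gripper_width: 0.0169
[ 0.4802 -0.2191  0.0794] [ 0.1501  0.4096 -0.8063] 0.016902537643202018
[[-0.8805  0.4653 -0.0907]
 [ 0.0681 -0.0652 -0.9955]
 [-0.4691 -0.8828  0.0258]]
foot [ 0.4924 -0.2211  0.0438] axis [ 0.0322 -0.0288 -0.9991]
0.53 [321.0, 190.8] [ 0.4854 -0.2174  0.0438]
block 0.85 [301.8, 189.5, 346.6, 218.8]
top 0.4 [388.2, 228.4, 397.5, 240.0] pred foot [387.6153 233.1237]
block 0.81 [355.2, 213.5, 408.2, 270.5]
```

```bash
python3 -m crank '[[0.1,[0.6,0.35,0.05],[-0.027,0,-0.03]],[0.1,[0.6,0.35,0.05],[0,0,0]],[0.1,[0.6,0.35,0],[0,0,0]],[0.1,[0,0,0],[0,0,0]],[0.1,[0,0,0],[0,0,0]]]'; python3 foot.py
```

```text
t: 13.6
position: [0.47, -0.2216, 0.0633]
orientation: [-89.8, 26.4, 175.5]
contact_force: [-0.6, -0.7, -0.5]
gripper_width: 0.017
[ 0.47   -0.2216  0.0633] [-0.6414 -0.7042 -0.5256] 0.01704728004927041
[[-0.8932  0.4425 -0.0796]
 [ 0.0697 -0.0385 -0.9968]
 [-0.4442 -0.8959  0.0035]]
foot [ 0.4812 -0.2226  0.0274] axis [ 0.0062 -0.004  -1.    ]
0.43 [322.3, 198.9] [ 0.4813 -0.2126  0.0274]
block 0.62 [302.8, 191.4, 348.1, 221.0]
top 0.65 [386.7, 236.1, 398.6, 248.8] pred foot [386.2644 240.0329]
0.51 [384.8, 243.8] [ 0.4745 -0.2197  0.0274]
block 0.9 [354.3, 213.8, 415.7, 264.0]
```

```bash
python3 -m crank '[[0.1,[0.09,0.18,0],[0,0,0]],[0.1,[0.09,0.18,0],[0,0,0]],[0.1,[0,0,0],[0,0,0]],[0.1,[0,0,0],[0,0,0]],[0.1,[0,0,0],[0,0,0]]]'; python3 -m crank '[[0.1,[0.05,0.1,0],[0,0,0]],[0.1,[0,0,0],[0,0,0]],[0.1,[0.05,0.1,0],[0,0,0]],[0.1,[0,0,0],[0,0,0]],[0.1,[0,0,0],[0,0,0]]]'
```

```text
t: 14.5
position: [0.4732, -0.2223, 0.0639]
orientation: [-89.7, 26.8, 175.7]
contact_force: [-0.3, 0.7, -0.3]
gripper_width: 0.0171
t: 15.0
position: [0.4743, -0.2227, 0.0628]
orientation: [-89.7, 27.0, 175.7]
contact_force: [-0.4, -0.7, 0.0]
gripper_width: 0.0171
```

```bash
python3 -m crank '[[0.1,[0.4,0.2,0],[0,0,-0.01]],[0.1,[0.3,0.3,0],[0,0,0]],[0.1,[0.1,0.1,0],[0,0,0]],[0.1,[0,0,0],[0,0,0]],[0.1,[0,0,0],[0,0,0]]]'; python3 foot.py
```

```text
t: 15.5
position: [0.4776, -0.2239, 0.0628]
orientation: [-89.8, 27.3, 175.7]
contact_force: [0.8, -0.7, -0.3]
gripper_width: 0.0171
[ 0.4776 -0.2239  0.0628] [ 0.8316 -0.6986 -0.3073] 0.017147451332672762
[[-0.8858  0.4578 -0.076 ]
 [ 0.0663 -0.0371 -0.9971]
 [-0.4593 -0.8883  0.0025]]
foot [ 0.4894 -0.2249  0.0271] axis [ 0.0232 -0.0043 -0.9997]
side 0.46 [313.3, 189.3, 325.0, 203.3] pred foot [319.2985 196.1171]
0.47 [320.9, 196.7] [ 0.4857 -0.2229  0.0271]
block 0.69 [303.2, 190.8, 346.3, 218.8]
top 0.5 [389.2, 231.8, 398.3, 241.9] pred foot [387.2685 235.4086]
0.43 [388.1, 237.4] [ 0.4859 -0.2262  0.0271]
block 0.88 [357.6, 213.8, 409.3, 271.3]
```

z hasn't moved for three calls even though I commanded it down, which suggests contact that relaxes during hold rows. I'll test with a press in the last rows so that the force reads under load.

```bash
python3 -m crank '[[0.1,[0,0,0],[0,0,0]],[0.1,[0,0,0],[0,0,0]],[0.1,[0,0,0],[0,0,0]],[0.1,[0.18,0.36,0],[0,0,0]],[0.1,[0.18,0.36,0],[0,0,0]]]'; python3 -c "
from station import manip
for i in range(1):
    o=manip.get_obs();print(o['position'],o['contact_force'],o['ft_torque'])
manip.get_image('top');o=manip.get_obs();print(o['position'],o['contact_force'],o['orientation'])"
```

```text
t: 16.4
position: [0.483, -0.2256, 0.0613]
orientation: [-89.8, 28.1, 175.8]
contact_force: [-17.0, 7.2, 38.8]
gripper_width: 0.0169
[ 0.48299037 -0.22559889  0.06133201] [-16.96688171   7.21148923  38.81766549] [ 0.89575753 -0.0207812   0.42436783]
[ 0.48301394 -0.22560204  0.06139449] [-12.79961526   4.59166004  29.85708111] [-89.8382979   28.06666886 175.78827854]
```

Under load the wrist reads 39 N, so the slug does stand on the block, but it was dragged about 12 mm towards +x. I'll lift a few mm, shift it back and check.

```bash
python3 -m crank '[[0.1,[-0.3,-0.6,0],[0,0,0]],[0.1,[0.4,-0.2,-0.1],[0,0,0]],[0.1,[0.4,-0.2,-0.1],[0,0,0]],[0.1,[0.3,-0.15,0],[0,0,0]],[0.1,[0,0,0],[0,0,0]]]'; python3 foot.py
```

```text
t: 16.95
position: [0.4692, -0.2218, 0.0677]
orientation: [-89.8, 28.1, 175.8]
contact_force: [-0.3, -0.2, -1.1]
gripper_width: 0.0168
[ 0.4692 -0.2218  0.0677] [-0.3065 -0.1625 -1.0741] 0.016785442378602602
[[-0.8801  0.469  -0.0738]
 [ 0.064  -0.0368 -0.9973]
 [-0.4705 -0.8824  0.0023]]
foot [ 0.4815 -0.2228  0.0321] axis [ 0.0357 -0.005  -0.9993]
side 0.4 [320.7, 192.1, 326.8, 202.2] pred foot [322.9507 194.783 ]
0.4 [323.0, 194.4] [ 0.4816 -0.2246  0.0321]
block 0.73 [302.9, 190.2, 350.2, 221.4]
0.51 [384.7, 241.7] [ 0.478  -0.2184  0.0321]
block 0.73 [357.0, 214.1, 412.6, 266.2]
```

```bash
python3 -m crank '[[0.1,[0.1,0.2,0],[0,0,0]],[0.1,[0.1,0.2,0],[0,0,0]],[0.1,[0.05,0.1,0],[0,0,0]],[0.1,[0,0,0],[0,0,0]],[0.1,[0.05,0.1,0],[0,0,0]]]'; python3 -c "
from station import manip
manip.get_image('top');o=manip.get_obs();print(o['position'],o['contact_force'],o['orientation'])"
```

```text
t: 17.85
position: [0.4712, -0.2228, 0.0615]
orientation: [-89.7, 28.2, 175.9]
contact_force: [-1.1, -1.6, 2.3]
gripper_width: 0.0173
[ 0.47125406 -0.2227896   0.06155203] [-0.71988086  0.40514363  0.8331026 ] [-89.75476947  28.19886518 175.90506831]
```

```bash
python3 -m crank '[[0.5,[0,0,0],[0,0,0]],[0.5,[0,0,0],[0,0,0]],[0.5,[0,0,0],[0,0,0]],[0.5,[0,0,0],[0,0,0]],[0.5,[0,0,0],[0,0,0]]]'; python3 -m crank '[[0.5,[0,-1,0],[0,0,0]],[0.5,[0,-2,0],[0,0,0]],[0.5,[0,-3,0],[0,0,0]],[0.5,[0,-4,0],[0,0,0]],[0.5,[0,-4,0],[0,0,0]]]';  python3 -m crank '[[0.5,[0,-4,0],[0,0,0]],[0.5,[0,0,0],[0,0,0]],[0.5,[0,0,0],[0,0,0]],[0.5,[0,0,0],[0,0,0]],[0.5,[0,0,0],[0,0,0]]]'
cat > chk.py <<'E'
from h import *
np.set_printoptions(precision=4,suppress=True)
for c in("top","side","wrist"):
    im=manip.get_image(c);cv2.imwrite(f"pics/end_{c}.png",im["frame"])
    for n,z in(("slug_round",.022),("slug_square",.008),("bench_block",0)):
        for r in manip.place_of(n,c)[:1]:print(c,n,r["p"],r["uv"],atz(im,r["uv"],z))
        for r in manip.regions_of(n,c)[:1]:
            e=""
            if n=="slug_round":
                P=[.481,-.2225]
                q=np.array([proj(im,[P[0]+.01*np.cos(t),P[1]+.01*np.sin(t),z]) for t in np.linspace(0,6.28,40) for z in(.022,.058)]);e=("upright pred",q.min(0),q.max(0))
            print('  ',r["p"],r["bbox"],*e)
E
python3 chk.py
```

```text
t: 18.4
position: [0.4719, -0.2233, 0.0622]
orientation: [-89.7, 28.3, 175.9]
contact_force: [0.3, 0.2, -0.0]
gripper_width: 0.0425
t: 18.9
position: [0.4021, -0.2154, 0.1836]
orientation: [-90.2, 27.6, 175.8]
contact_force: [1.0, 0.1, 0.7]
gripper_width: 0.0426
t: 19.4
position: [0.383, -0.2155, 0.225]
orientation: [-89.7, 28.0, 175.9]
contact_force: [0.8, -0.2, -1.1]
gripper_width: 0.0425
top slug_round 0.43 [384.7, 242.2] [ 0.4776 -0.2211  0.022 ]
   0.5 [156.5, 207.0, 234.9, 241.1] upright pred [379.8593 233.325 ] [396.7875 245.8889]
top slug_square 0.71 [202.2, 235.4] [0.4945 0.1068 0.008 ]
   0.46 [193.1, 225.7, 205.9, 243.5]
top bench_block 0.85 [382.1, 242.4] [ 0.4783 -0.2221  0.    ]
side slug_round 0.45 [323.0, 199.2] [ 0.4808 -0.222   0.022 ]
   0.65 [316.1, 181.8, 327.9, 204.3] upright pred [318.2759 181.8918] [328.4956 201.2418]
side slug_square 0.95 [281.1, 310.6] [0.4974 0.1139 0.008 ]
   0.97 [271.3, 284.0, 290.5, 316.6]
side bench_block 0.68 [280.8, 308.4] [0.5008 0.1011 0.    ]
   0.69 [305.4, 189.4, 344.7, 217.8]
wrist slug_round 0.77 [271.5, 188.3] [ 0.4819 -0.221   0.022 ]
   0.97 [263.2, 174.4, 279.7, 201.3] upright pred [263.3159 170.8592] [282.5192 197.3962]
   0.39 [0.0, 185.9, 6.4, 207.6]
wrist bench_block 0.86 [277.9, 194.6] [ 0.4793 -0.2285  0.    ]
   0.88 [230.6, 150.1, 317.1, 236.9]
```

```bash
python3 -c "
from station import manip
print(manip.job_done())"
```

```text
the job is handed in; nothing more can be done
None
```

The round slug is out of the left pocket and stands upright on the bench block. I handed the job in at about 19.5 s of the 42 s allowed; it gave no verdict.

- **Grip:** I pushed the left flap down with the fingers about 50 mm apart and gripped the slug while they held it open. I gripped once more 4 mm over to centre the pads. The grip read 18.4 mm on the 20 mm slug both times, which I put down to soft pads.
- **Tilt while lifting:** during the lift the slug pivoted about 26° in the jaws, probably pushed by the flap. I tilted the tool about 27° to stand it up again.
- **First set-down:** I pressed it onto the block and dragged it about 12 mm off. The wrist force reached about 39 N there, well under the 120 N limit. I lifted it, moved it back and released it with only light contact.

**Last checks**
- **Round slug:** all three cameras put it at about (0.478–0.482, -0.222), roughly 3–5 mm from the block's middle. The side and wrist outlines match an upright slug to about 3–4 pixels.
- **Square slug:** it appears unmoved; the readings shifted by 3–5 mm, in different directions in the two cameras, which is within their scatter.
- **Flaps:** both looked shut in the picture taken just after the lift. I did not check them again at the end, because the 12 picture views were used up.
- **Detections that disagreed:** the top camera's outline for the round slug landed on a dispenser flap, and the side camera's origin for the block landed in the dispenser. I ignored both, because the other readings agreed.

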